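# Stow the tyre lever and snap the kit case shut

## Task

Put the loose orange tyre lever from the bench into the open puncture-kit case, then swing the case's lid over and press its front down until the catch clicks and it stays shut by itself. Push no harder than the catch needs (the acrylic cracks at about 40 N), and leave the wrench, the gauge and the tin where they are.

Things in the scene. Friction and masses are not known exactly. Their poses are not given: they have to be found in the camera images.
- tyre_lever: orange plastic tyre lever lying flat on the bench, 127 mm long, 18 mm wide, 10 mm thick, 35 g. Origin: centre of its underside; x along its length (bar from x = -61 to +51 mm, thin tip on to +68 mm), z up. Grip it across its 18 mm width.
- case: open grey plastic kit case, 130 (x) by 200 (y) by 45 mm high, walls and floor 5 mm. It stands on soft orange buffers and sinks when pushed down (3 N per mm, 12 mm at most), then comes back. Origin: centre of its underside, 28 mm above the bench. x points from the front (catch side, towards the robot) to the hinge side, y along the hinge, z up. The lever fits in only lengthwise along y.
- case_in (a point): centre of the case's inner floor (5 mm above its underside); the inside is 120 mm (x) by 190 mm (y) and 40 mm deep to the rim. Axes as for the case.
- lid (a joint): angle of the lid, rad: 0 shut, grows as it opens, 1.57 upright, stop at 1.9 (leaning away from the robot). The stiff hinge leaves the lid about where it is let go. The catch's sprung nose meets the lid at about 0.08; its hump is at 0.06 to 0.04, past it the lid is drawn home to 0. The push needed on the pad differs from case to case (some 5 to 20 N).
- lid_pad (a point): centre of the outer surface of the black press pad (20 by 50 mm) at the middle of the lid's front edge, 122 mm from the hinge. z: outward normal of the lid (up when shut), x: towards the hinge. The lid is a clear window in an orange frame, 200 mm wide, 7 mm thick (10 at the pad), free edge 132 mm from the hinge (142 at the 50 mm wide middle tongue over the catch).
- lid_hinge (a point): middle of the lid's hinge line, on the case's far top edge (45 mm above the case's underside); the line runs along the case's y.
- wrench: chrome wrench, 150 mm long, lying on the bench; bystander. Origin at its underside.
- gauge: silver round pressure gauge, 48 mm across, 22 mm high, with a short brass-tipped stem; bystander. Origin: centre of the dial's underside.
- tin: closed grey plastic tin, 62 mm across, 75 mm high, standing; bystander. Origin: centre of its underside.
Mind the look-alikes: they are no part of the job. Several things have the shape of the tyre_lever; the one meant has the colours described above.

How it is judged:
By the outcome, as a careful person would: the job done as asked, in the order asked, and still so for the second after the job is handed in, with the robot touching nothing.
It also fails if it takes over 64 s, if anything falls off the work surface, if the arm or the gripper's body presses on something with over 40 N, if the wrist force passes 120 N, or if a joint passes its speed limit or range.

## Robot

A 6-joint arm with a two-finger parallel gripper is mounted at the origin on the work surface. World frame = base frame: x ahead of the robot, y to its left, z up, the work surface at z = 0. Lengths are in m, angles in rad, forces in N, time in s.
With the tool pointing down it reaches from about 0.35 to 0.85 m from the base axis. Payload 8.1 kg.
Tool frame: the origin (TCP) lies at the very end of the fingers, on their centre line; the grasp point (between the pads) lies 19 mm behind it; z points along the fingers, y is the direction in which the jaws open and shut (so a half turn about z gives the same grasp; the last joint's range is limited). The gripper opens to 85 mm and grips with 20 to 120 N. Pads are 22 mm wide; open, the fingers measure 114 mm over their backs; the gripper's body (76 mm by 85 mm) begins 54 mm behind the grasp point. The pads swing forward as they close: fully open they stand 13 mm farther back than shut.
Start: joints at [-1.23, 0.13, 1.488, -0, 1.523, -0.085], TCP at [0.248, -0.546, 0.231] pointing down, gripper open.
Joint ranges: [-2.96, 2.96], [-0.89, 2.26], [0.02, 2.5], [-1.34, 4.48], [0, 2.73], [-2.66, 2.66]. Speed limits (rad/s): [2.39, 2.39, 2.79, 3.14, 3.14, 3.14].

## Interface

Orientations are given as a unit quaternion [x, y, z, w].
In Python, from rig import readout, camera, env gives the robot as it stands.
- The arm moves only by the shell command python3 -m handwheel 'ROWS' [OPENING] [FORCE]. ROWS is JSON, a list that holds one entry, the list of rows, each a list of 6 numbers: the shift along the tool's x, y, z in mm, then the turn, a rotation vector about the tool's x, y, z in degrees. A call has 1 to 5 rows; each row shifts and turns the commanded pose from where the row before left it, along the tool's axes as they then stand; what a row does not reach is not made up. A row lasts 1/8 s, in which the tool goes at most 62.5 mm and 10.7 degrees, less where a joint would pass 70% of its speed; a pose out of reach is approached as far as the arm can. A call is refused whole if a number of a shift passes 62.5 or a number of a turn 10.7, either way. A call with a gripper value outside its range is refused whole. OPENING is the opening, from 0 (shut) to 1 (fully open), set as the call begins (- or left out, the last holds). The fingers move at their own pace and stop on an object; FORCE is the grip in N (left out, the last holds). Time passes only in rows, so rows that do not move let the fingers close. It gives the time, the measured TCP pose, the force and the opening at its end, in the units of the state.
- readout.get_obs(): the state, without advancing time (a new reading comes with each control period).
- camera(name): name is "scene" or "top" or "wrist"; returns a dict with "pixels" (400x640x3 uint8, blue, green, red), "z_map" (400x640 float32, m along the optical axis (not along the pixel's ray), 0 where there is no reading), "fx", "fy", "cx", "cy" (pixels), "xyz" and "attitude" of the camera in the world. Camera axes: x right, y down, z forward; pixel columns grow to the right and rows downward; lengths in m; the calibration is good to about 2 mm. A picture is of the moment at which its call begins.
- env.sign_off(): hands the job in, once; it reports no verdict.
The state is a dict: "t": time; "joint_positions": joint angles; "qvel": joint speeds; "effort": joint torques, N m; "position": TCP position; "ee_rot": TCP orientation; "force": force on the tool from outside, world axes, zero at the start; "moment": the same for the moment, N m; "opening": finger opening in m.
Only numpy, scipy, OpenCV 4.12 (cv2) and the standard library are available. Lean on these libraries where they do the work, as an engineer would, in place of code of your own. Each camera call takes 0.05 s, during which the arm holds its last target.

## Working session

There is one attempt and no reset: what is moved stays moved. The work goes in short steps, Python scripts to look and compute and a shell command to move; the robot and the scene stay as the last step left them, time stands still between calls to the robot, and variables do not carry over. Pictures are saved under pics/ and viewed, and the job is handed in when it is done.

```bash
ls; mkdir -p pics; python3 - <<'E'
from rig import readout, camera, env
import cv2
print(readout.get_obs())
for n in ["scene","top","wrist"]:
    c=camera(n); cv2.imwrite(f"pics/{n}0.png",c["pixels"]); print(n,c["fx"],c["fy"],c["cx"],c["cy"],c["xyz"],c["attitude"])
E
```

```text
pics
{'t': 0.0, 'joint_positions': array([-1.23042191e+00,  1.31136318e-01,  1.48925449e+00, -2.96259021e-05,
        1.52297660e+00, -8.53788188e-02]), 'qvel': array([-0.00121584,  0.00055911,  0.00044548,  0.00010008, -0.00025444,
        0.00195085]), 'effort': array([-1.12927777e-03, -5.69405115e+01, -5.00552130e+01, -2.99183712e-04,
        1.50368165e-02,  1.18925661e-05]), 'position': array([ 0.24764918, -0.54592693,  0.23027287]), 'ee_rot': array([ 9.77426672e-01,  2.11273075e-01, -1.27507773e-04, -8.78294145e-04]), 'force': array([ 0.35094179,  0.21627449, -0.94863642]), 'moment': array([-0.04857984, -0.01429558, -0.03042342]), 'opening': 0.08561325327886861}
scene 407.45331238622884 407.45331238622884 320.1422094180428 202.0116414547577 [ 1.1444045  -0.27517062  0.96026566] [ 0.79340165  0.49639839 -0.18002178 -0.3028112 ]
top 502.20823077256483 502.20823077256483 320.28562422517643 203.60638695905908 [0.40015844 0.06938513 1.39617009] [-0.70421742  0.70935146 -0.02459925  0.01712318]
wrist 304.96659323937666 304.96659323937666 318.5364097123188 201.03084359271588 [ 0.31656316 -0.51456139  0.37360614] [ 0.83134815 -0.53553308 -0.08122109  0.12436927]
```

View pics/top0.png

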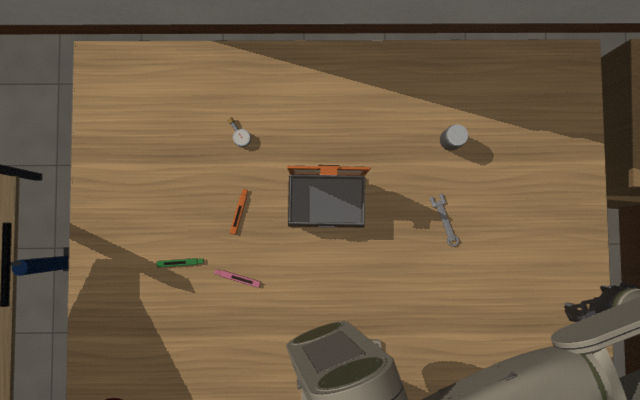

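View pics/scene0.png

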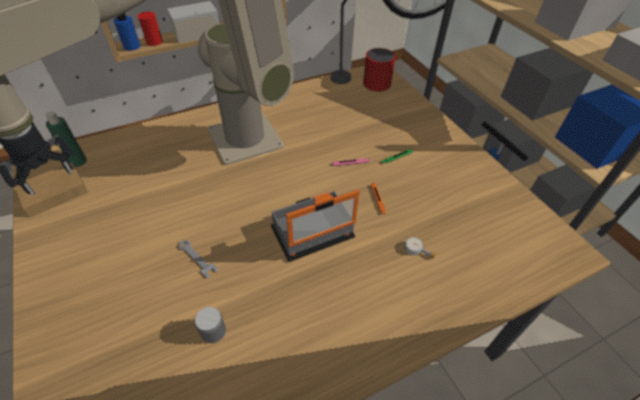

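The top view shows the orange lever at about (239,212), with the case at (327,200) and its lid upright along row 170. The gauge is at (241,137), the tin at (455,137) and the wrench at (446,220). Green and pink levers are decoys. Next I'll measure these.

```bash
cat > h.py <<'E'
from rig import readout, camera, env
import cv2, numpy as np
from scipy.spatial.transform import Rotation as R
def ray(c,uv,z):
    uv=np.atleast_2d(np.asarray(uv,float)); d=np.c_[(uv[:,0]-c["cx"])/c["fx"],(uv[:,1]-c["cy"])/c["fy"],np.ones(len(uv))]
    w=R.from_quat(c["attitude"]).apply(d); o=np.array(c["xyz"])
    return o+w*((z-o[2])/w[:,2])[:,None]
def cloud(c):
    v,u=np.mgrid[0:400,0:640]; z=c["z_map"]; P=np.stack([(u-c["cx"])/c["fx"]*z,(v-c["cy"])/c["fy"]*z,z],-1)
    return R.from_quat(c["attitude"]).apply(P.reshape(-1,3)).reshape(400,640,3)+np.array(c["xyz"])
def orange(c):
    h=cv2.cvtColor(c["pixels"],cv2.COLOR_BGR2HSV); return cv2.inRange(h,(5,190,110),(14,255,255))
E
python3 - <<'E'
from h import *
np.set_printoptions(precision=4,suppress=True)
c=camera("top"); m=orange(c); P=cloud(c)
n,l,s,ce=cv2.connectedComponentsWithStats(m)
for i in range(1,n):
    if s[i,4]>15: print(s[i],ce[i],P[l==i].mean(0),P[l==i].min(0),P[l==i].max(0))
# lever
i=[i for i in range(1,n) if s[i,4]>40 and abs(ce[i][0]-239)<12 and abs(ce[i][1]-212)<25]
lm=np.zeros_like(m); 
roi=c["pixels"][180:245,222:258]
cv2.imwrite("pics/lev.png",cv2.resize(roi,None,fx=9,fy=9,interpolation=cv2.INTER_NEAREST))
pts=np.vstack([np.argwhere(l==k)[:,::-1] for k in i]).astype(np.float32)
r=cv2.minAreaRect(pts); b=cv2.boxPoints(r); print(r,ray(c,b,.008)[:,:2],ray(c,[r[0]],.01))
# case rim top band
z=P[...,2]; roi=np.zeros_like(m); roi[150:240,275:385]=1
k=(roi>0)&(z>.064)&(z<.08)
q=np.argwhere(k)[:,::-1]; r=cv2.minAreaRect(q.astype(np.float32)); print("rim",r,ray(c,cv2.boxPoints(r),.073)[:,:2])
print("z of lid top",z[160:180,290:368].max())
cv2.imwrite("pics/case.png",cv2.resize(c["pixels"][150:240,275:385],None,fx=6,fy=6,interpolation=cv2.INTER_NEAREST))
E
```

```text
Traceback (most recent call last):
ValueError: need at least one array to concatenate
```

```bash
python3 - <<'E'
import cv2
a=cv2.imread("pics/scene0.png")[160:300,160:440]
cv2.imwrite("pics/sc.png",cv2.resize(a,None,fx=2.8,fy=2.8,interpolation=cv2.INTER_CUBIC))
E
sed -i 's/(5,190,110),(14,255,255)/(4,150,80),(12,255,255)/' h.py
python3 - <<'E'
from h import *
np.set_printoptions(precision=4,suppress=True)
c=camera("top"); h=cv2.cvtColor(c["pixels"],cv2.COLOR_BGR2HSV); print(h[212,234:246],h[300,200],h[172,327])
m=orange(c); P=cloud(c)
n,l,s,ce=cv2.connectedComponentsWithStats(m)
for i in range(1,n):
    if s[i,4]>15: print(s[i],ce[i],P[l==i].mean(0),P[l==i].min(0),P[l==i].max(0))
ids=[i for i in range(1,n) if s[i,4]>15 and abs(ce[i][0]-239)<12 and abs(ce[i][1]-212)<25]
if ids:
    pts=np.vstack([np.argwhere(l==k)[:,::-1] for k in ids]).astype(np.float32)
    r=cv2.minAreaRect(pts); print(r,ray(c,cv2.boxPoints(r),.008)[:,:2],ray(c,[r[0]],.01))
z=P[...,2]; roi=np.zeros_like(m); roi[150:240,275:385]=1
k=(roi>0)&(z>.064)&(z<.08)
q=np.argwhere(k)[:,::-1]; r=cv2.minAreaRect(q.astype(np.float32)); print("rim",r,ray(c,cv2.boxPoints(r),.073)[:,:2])
print("z of lid top",z[160:180,290:368].max(), P[160:180:2,327])
cv2.imwrite("pics/case.png",cv2.resize(c["pixels"][150:240,225:385],None,fx=5,fy=5,interpolation=cv2.INTER_NEAREST))
E
```

```text
[[ 16 118 136]
 [ 13 148 152]
 [ 11 185 156]
 [ 11 155  84]
 [ 14  85  39]
 [ 11 152  72]
 [ 11 174 126]
 [ 11 184 119]
 [ 14 142  77]
 [ 17 111  87]
 [ 16 112  89]
 [ 17 110  88]] [ 17 110 142] [ 11 184 165]
[287 166  83   9 356] [328.1882 168.6854] [0.5534 0.0372 0.2084] [ 0.4002 -0.0608  0.0837] [0.5614 0.1355 1.3962]
[230 189  17  45 235] [238.617  211.0468] [0.4628 0.2791 0.0149] [ 0.4002  0.0694 -0.0004] [0.524  0.3043 1.3962]
((238.59432983398438, 211.16981506347656), (6.181224822998047, 46.15314865112305), 15.945395469665527) [[0.4041 0.3057]
 [0.5266 0.271 ]
 [0.5217 0.2546]
 [0.3993 0.2893]] [[0.4627 0.2799 0.01  ]]
rim ((326.5, 200.5), (53.0, 75.0), 90.0) [[ 0.5574  0.1373]
 [ 0.5561 -0.0614]
 [ 0.4157 -0.0596]
 [ 0.4172  0.1379]]
z of lid top 1.3961700929368543 [[ 0.6055  0.0344 -0.0053]
 [ 0.5987  0.0347  0.0029]
 [ 0.5938  0.0346 -0.0024]
 [ 0.5596  0.0399  0.2105]
 [ 0.555   0.0399  0.2087]
 [ 0.5497  0.0401  0.2126]
 [ 0.5449  0.0401  0.2128]
 [ 0.5399  0.0402  0.2154]
 [ 0.5512  0.0368  0.0744]
 [ 0.5497  0.036   0.0397]]
```

View pics/sc.png

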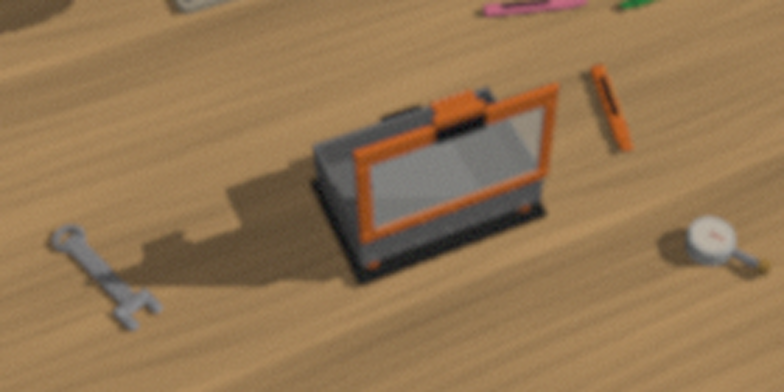

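View pics/case.png

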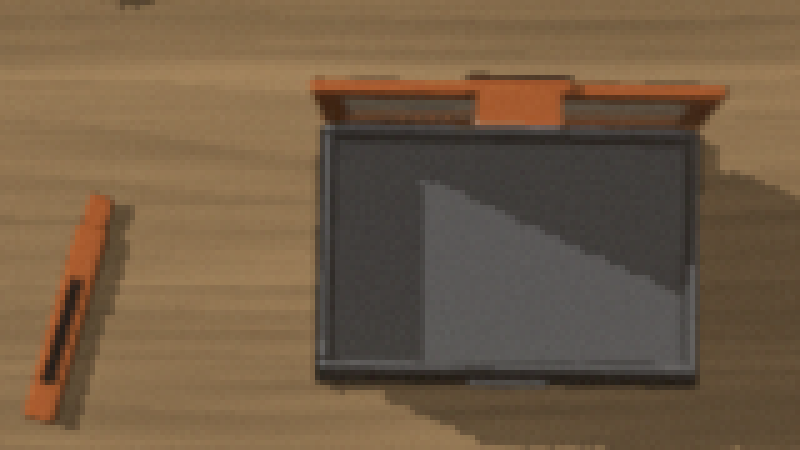

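```bash
cat >> h.py <<'E'
def plan(target,yaw,n):
    "print tool-axis rows to go from present pose to target (tool down, yaw deg) in n rows"
    o=readout.get_obs(); p=np.array(o["position"]); r=R.from_quat(o["ee_rot"])
    g=R.from_euler('z',yaw,degrees=True)*R.from_euler('x',180,degrees=True)
    d=(r.inv()*g).as_rotvec(); step=R.from_rotvec(d/n); dp=(np.array(target)-p)/n
    rows=[]
    for k in range(n):
        rows.append(np.r_[r.inv().apply(dp)*1000,np.degrees(d/n)]); r=r*step
    for a in rows: print(np.round(a,1).tolist())
E
python3 - <<'E'
from h import *
plan([.460,.281,.15],164.2,20)
E
```

```text
[26.7, -33.3, 4.1, -0.0, -0.0, -7.0]
[30.6, -29.8, 4.1, -0.0, -0.0, -7.0]
[34.0, -25.8, 4.1, -0.0, -0.0, -7.0]
[36.9, -21.5, 4.1, -0.0, -0.0, -7.0]
[39.2, -16.9, 4.1, -0.0, -0.0, -7.0]
[41.0, -12.0, 4.1, -0.0, -0.0, -7.0]
[42.1, -6.9, 4.1, -0.0, -0.0, -7.0]
[42.7, -1.7, 4.1, -0.0, -0.0, -7.0]
[42.6, 3.5, 4.1, -0.0, -0.0, -7.0]
[41.8, 8.7, 4.1, -0.0, -0.0, -7.0]
[40.4, 13.7, 4.0, -0.0, -0.0, -7.0]
[38.5, 18.5, 4.0, -0.0, -0.0, -7.0]
[35.9, 23.0, 4.0, -0.0, -0.0, -7.0]
[32.9, 27.3, 4.0, -0.0, -0.0, -7.0]
[29.3, 31.0, 4.0, -0.0, -0.0, -7.0]
[25.3, 34.4, 4.0, -0.0, -0.0, -7.0]
[20.9, 37.2, 4.0, -0.0, -0.0, -7.0]
[16.3, 39.5, 4.0, -0.0, -0.0, -7.0]
[11.3, 41.2, 4.0, -0.0, -0.0, -7.0]
[6.2, 42.2, 4.0, -0.0, -0.0, -7.0]
```

```bash

python3 -m handwheel '[[[27,-33,0,0,0,-7],[31,-30,0,0,0,-7],[34,-26,0,0,0,-7],[37,-21,0,0,0,-7],[39,-17,0,0,0,-7]]]' 0.5 30
python3 -m handwheel '[[[41,-12,0,0,0,-7],[42,-7,0,0,0,-7],[43,-2,0,0,0,-7],[43,3,0,0,0,-7],[42,9,4,0,0,-7]]]'
python3 -m handwheel '[[[40,14,4,0,0,-7],[38,18,6,0,0,-7],[36,23,6,0,0,-7],[33,27,6,0,0,-7],[29,31,8,0,0,-7]]]'
python3 -m handwheel '[[[25,34,8,0,0,-7],[21,37,10,0,0,-7],[16,39,10,0,0,-7],[11,41,10,0,0,-7],[6,42,10,0,0,-7]]]'
python3 - <<'E'
from h import *
np.set_printoptions(precision=4,suppress=True)
for i in ["wrist","top"]:
    c=camera(i);cv2.imwrite(f"pics/{i}1.png",c["pixels"])
    m=orange(c);n,l,s,ce=cv2.connectedComponentsWithStats(m)
    for k in range(1,n):
        if s[k,4]>60:
            r=cv2.minAreaRect(np.argwhere(l==k)[:,::-1].astype(np.float32)); print(i,s[k],ray(c,cv2.boxPoints(r),.009)[:,:2].ravel())
print(readout.get_obs()["position"],R.from_quat(readout.get_obs()["ee_rot"]).as_matrix()[:,0])
E
```

```text
t: 0.88
position: [0.3017, -0.3383, 0.2313]
ee_rot: [0.868, 0.497, 0.0, 0.0]
force: [0.8, 0.8, 0.1]
opening: 0.0426
t: 1.5
position: [0.3541, -0.1305, 0.2277]
ee_rot: [0.678, 0.735, 0.0, 0.001]
force: [1.1, 0.2, 0.7]
opening: 0.043
t: 2.12
position: [0.4065, 0.0754, 0.1974]
ee_rot: [0.425, 0.905, 0.0, 0.001]
force: [0.9, -0.3, -0.6]
opening: 0.0427
t: 2.75
position: [0.4588, 0.2806, 0.1489]
ee_rot: [0.134, 0.991, 0.0, 0.0]
force: [0.4, -0.4, 0.1]
opening: 0.0425
wrist [ 310  125   20  129 1869] [0.5222 0.2546 0.3998 0.2906 0.4044 0.3067 0.5275 0.2728]
wrist [  0 387  46  13 269] [ 0.6072 -0.1595  0.6086 -0.0987  0.6199 -0.1031  0.6187 -0.1645]
top [287 166  83   9 352] [ 0.5873  0.1461  0.5859 -0.0819  0.5636 -0.0816  0.565   0.1461]
top [238 189   9  22 107] [0.4706 0.2867 0.5265 0.2709 0.5216 0.2544 0.4658 0.2703]
[0.4579 0.282  0.1474] [-0.9647  0.2632  0.0022]
```

View pics/wrist1.png

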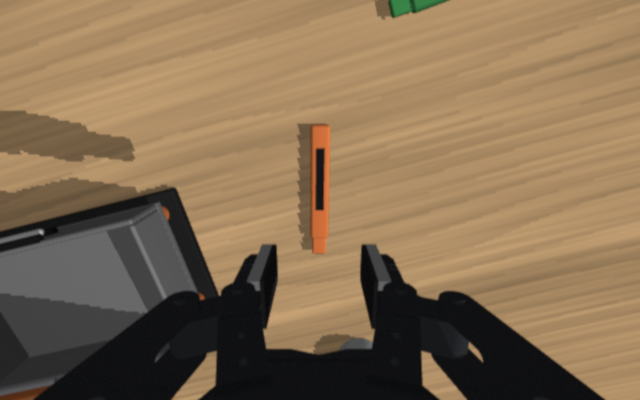

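The wrist view shows the lever at (320,190), centred between the fingers and lined up with them, so I'll go down and grip.

```bash

python3 -m handwheel '[[[0,0,45,0,0,0],[0,0,45,0,0,0],[0,0,34,0,0,0],[0,0,14,0,0,0],[0,0,5,0,0,0]]]' 
python3 -m handwheel '[[[0,0,0,0,0,0],[0,0,0,0,0,0],[0,0,0,0,0,0],[0,0,0,0,0,0]]]' 0.05 35
python3 -m handwheel '[[[0,0,-30,0,0,0],[0,0,-50,0,0,0],[0,0,-50,0,0,0],[0,0,-40,0,0,0],[0,0,0,0,0,0]]]' 
python3 - <<'E'
from h import *
cv2.imwrite("pics/wrist2.png",camera("wrist")["pixels"])
plan([.475,.038,.17],90,10)
E
```

```text
t: 3.48
position: [0.4586, 0.2789, 0.0062]
ee_rot: [0.136, 0.991, -0.0, -0.0]
force: [-0.1, -0.3, -0.6]
opening: 0.043
t: 3.98
position: [0.4599, 0.2798, 0.008]
ee_rot: [0.136, 0.991, 0.001, 0.001]
force: [-0.1, -0.1, 6.6]
opening: 0.016
t: 4.6
position: [0.4612, 0.2805, 0.1814]
ee_rot: [0.136, 0.991, 0.002, 0.004]
force: [0.2, -0.3, -0.6]
opening: 0.0155
[-8.0, -22.9, 0.8, 0.0, 0.0, 7.4]
[-10.9, -21.7, 0.8, 0.0, 0.0, 7.4]
[-13.6, -20.1, 0.8, 0.0, 0.0, 7.4]
[-16.1, -18.2, 0.8, 0.0, 0.0, 7.4]
[-18.3, -15.9, 0.9, 0.0, 0.0, 7.4]
[-20.2, -13.4, 0.9, 0.0, 0.0, 7.4]
[-21.7, -10.7, 0.9, 0.0, 0.0, 7.4]
[-22.9, -7.8, 0.9, 0.0, 0.0, 7.4]
[-23.8, -4.7, 0.9, 0.0, 0.0, 7.4]
[-24.2, -1.6, 0.9, 0.0, 0.0, 7.4]
```

View pics/wrist2.png

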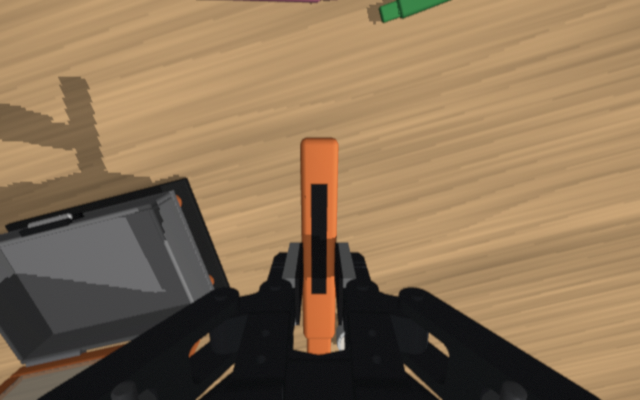

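The lever is held straight in the jaws at (320,240). I'll carry it over the case next.

```bash

python3 -m handwheel '[[[-8,-23,1,0,0,7.4],[-11,-22,1,0,0,7.4],[-14,-20,1,0,0,7.4],[-16,-18,1,0,0,7.4],[-18,-16,1,0,0,7.4]]]' 
python3 -m handwheel '[[[-20,-13,1,0,0,7.4],[-22,-11,1,0,0,7.4],[-23,-8,1,0,0,7.4],[-24,-5,1,0,0,7.4],[-24,-2,1,0,0,7.4]]]' 
python3 -m handwheel '[[[0,0,15,0,0,0],[0,0,0,0,0,0]]]' 
python3 - <<'E'
from h import *
np.set_printoptions(precision=4,suppress=True)
c=camera("wrist");cv2.imwrite("pics/wrist3.png",c["pixels"])
o=readout.get_obs();print(o["position"],R.from_quat(o["ee_rot"]).as_matrix()[:,0])
cv2.imwrite("pics/top3.png",camera("top")["pixels"][120:270,200:420].repeat(3,0).repeat(3,1))
E
```

```text
t: 5.28
position: [0.4655, 0.1569, 0.1693]
ee_rot: [0.445, 0.896, -0.001, -0.001]
force: [0.1, -0.2, -1.5]
opening: 0.0159
t: 5.9
position: [0.4729, 0.036, 0.1644]
ee_rot: [0.706, 0.708, -0.001, -0.001]
force: [0.7, -0.2, -0.5]
opening: 0.0154
t: 6.15
position: [0.4721, 0.0372, 0.1484]
ee_rot: [0.704, 0.71, -0.002, -0.002]
force: [-0.3, -0.7, 0.5]
opening: 0.016
[0.4727 0.0374 0.1494] [-0.009   1.      0.0005]
```

View pics/wrist3.png

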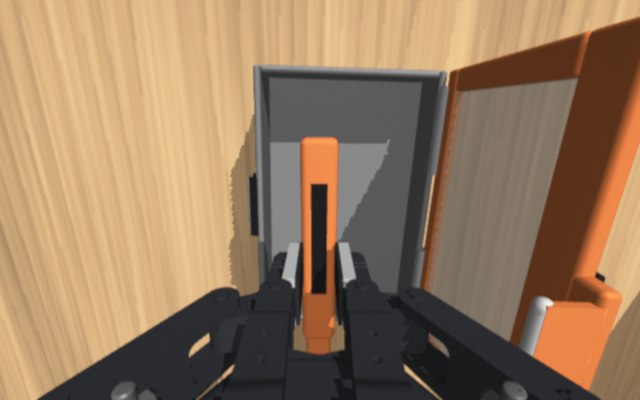

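The wrist view shows the lever lengthwise over the open case, clear of the walls at u≈262 and u≈440, and the lid upright on the right. I'll lower it in.

```bash

python3 -m handwheel '[[[0,5,30,0,0,0],[0,0,30,0,0,0],[0,0,25,0,0,0],[0,0,14,0,0,0],[0,0,5,0,0,0]]]' 
python3 -m handwheel '[[[0,0,2,0,0,0],[0,0,2,0,0,0],[0,0,0,0,0,0]]]' 
```

```text
t: 6.88
position: [0.4787, 0.0372, 0.0468]
ee_rot: [0.704, 0.71, -0.0, -0.0]
force: [0.2, 1.0, -1.6]
opening: 0.0163
t: 7.25
position: [0.4795, 0.0367, 0.0438]
ee_rot: [0.705, 0.71, 0.0, 0.0]
force: [0.0, 0.0, 0.2]
opening: 0.0157
```

```bash

python3 -m handwheel '[[[0,0,2,0,0,0],[0,0,2,0,0,0],[0,0,0,0,0,0]]]' 
python3 -m handwheel '[[[0,0,0,0,0,0],[0,0,0,0,0,0],[0,0,0,0,0,0]]]' 0.4
python3 -m handwheel '[[[0,0,-20,0,0,0],[0,0,-45,0,0,0],[0,0,-50,0,0,0],[0,0,-60,0,0,0],[0,0,-60,0,0,0]]]'
python3 - <<'E'
from h import *
np.set_printoptions(precision=4,suppress=True)
c=camera("wrist");cv2.imwrite("pics/wrist4.png",c["pixels"])
P=cloud(c)
for v,u in [(330,560),(150,600)]: print(P[v,u])
o=readout.get_obs();print(o["position"])
cv2.imwrite("pics/scene4.png",cv2.resize(camera("scene")["pixels"][140:300,200:440],None,fx=3.2,fy=3.2))
E
```

```text
t: 7.62
position: [0.4793, 0.0367, 0.0395]
ee_rot: [0.705, 0.71, 0.0, 0.0]
force: [-0.7, -0.3, 2.3]
opening: 0.0161
t: 8.0
position: [0.4789, 0.0368, 0.0392]
ee_rot: [0.705, 0.71, -0.0, -0.0]
force: [-0.1, -0.2, 0.6]
opening: 0.0341
t: 8.62
position: [0.4786, 0.0368, 0.276]
ee_rot: [0.705, 0.71, -0.0, -0.0]
force: [0.8, 0.4, 0.3]
opening: 0.0344
[ 0.8789 -0.2355  0.0012]
[0.8626 0.0595 0.0013]
[0.4818 0.0367 0.2857]
```

View pics/wrist4.png

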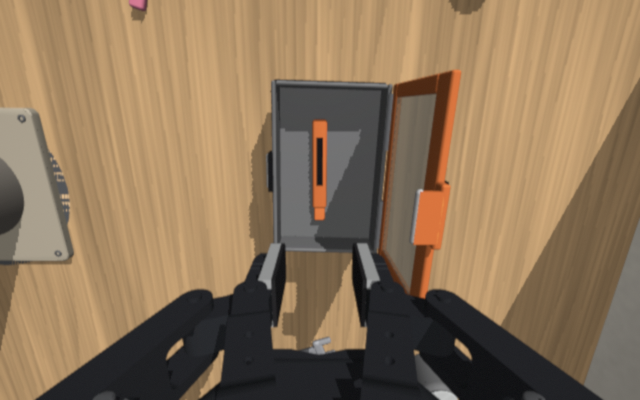

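View pics/scene4.png

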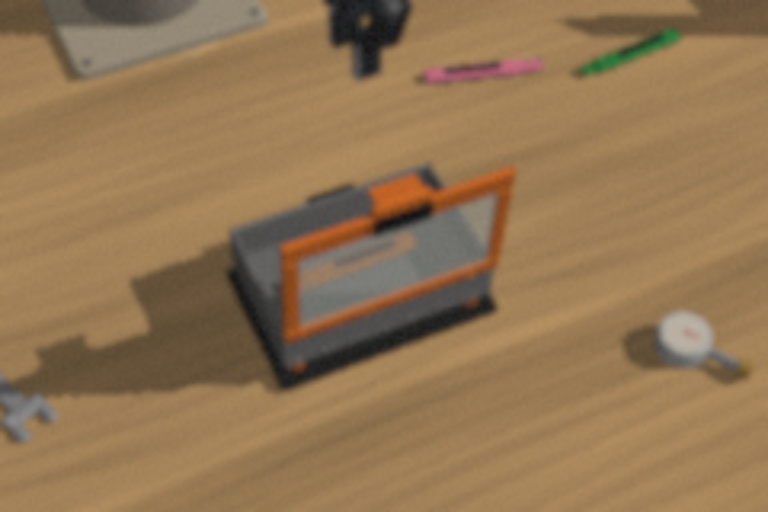

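The lever lies flat in the case at wrist (320,170), lengthwise. Now I'll shut the fingers and go over behind the lid.

```bash

python3 -m handwheel '[[[0,30,0,0,0,0],[0,40,0,0,0,0],[0,40,0,0,0,0],[0,15,30,0,0,0],[0,0,40,0,0,0]]]' 0
python3 -m handwheel '[[[0,0,20,0,0,0],[0,0,12,0,0,0],[0,0,0,0,0,0]]]'
python3 - <<'E'
from h import *
cv2.imwrite("pics/scene5.png",cv2.resize(camera("scene")["pixels"][100:300,200:440],None,fx=3,fy=3))
o=readout.get_obs();print(o["position"],o["force"])
E
```

```text
t: 9.35
position: [0.6056, 0.0376, 0.2036]
ee_rot: [0.705, 0.71, 0.001, 0.001]
force: [0.2, 0.4, -0.5]
opening: -0.0002
t: 9.72
position: [0.6038, 0.0376, 0.1722]
ee_rot: [0.705, 0.71, -0.0, -0.0]
force: [0.5, -0.4, 0.7]
opening: -0.0002
[0.60441183 0.03763287 0.17331137] [ 0.12908179 -0.52328845  0.52905306]
```

View pics/scene5.png

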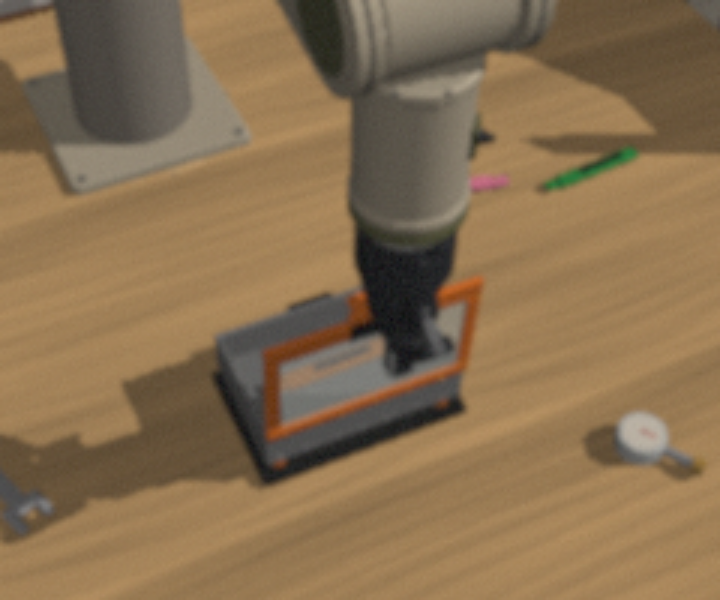

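```bash

python3 -m handwheel '[[[0,0,-15,0,0,0],[0,-10,0,0,0,0],[0,-8,0,0,0,0],[0,-6,0,0,0,0]]]'
python3 - <<'E'
from h import *
p=readout.get_obs()["position"]
for d in range(90,8,-8):
    t=np.radians(d); q=np.array([.5525,.073])+.118*np.array([-np.cos(t),np.sin(t)])+.009*np.array([np.sin(t),np.cos(t)])+[.014,0]
    print(d,q.round(4), "from prev mm",((q-(p[[0,2]] if d==90 else last))*1000).round(1)); last=q
E
```

```text
t: 10.28
position: [0.5795, 0.0375, 0.1875]
ee_rot: [0.705, 0.71, 0.0, 0.0]
force: [0.5, -0.3, 0.6]
opening: -0.0001
90 [0.5755 0.191 ] from prev mm [-4.   3.5]
82 [0.559  0.1911] from prev mm [-16.5   0.1]
74 [0.5426 0.1889] from prev mm [-16.4  -2.2]
66 [0.5267 0.1845] from prev mm [-15.9  -4.5]
58 [0.5116 0.1778] from prev mm [-15.1  -6.6]
50 [0.4975 0.1692] from prev mm [-14.1  -8.7]
42 [0.4848 0.1586] from prev mm [-12.7 -10.5]
34 [0.4737 0.1464] from prev mm [-11.1 -12.2]
26 [0.4644 0.1328] from prev mm [ -9.3 -13.6]
18 [0.4571 0.118 ] from prev mm [ -7.3 -14.8]
10 [0.4519 0.1024] from prev mm [ -5.2 -15.7]
```

```bash

python3 -m handwheel '[[[0,-6,-3,0,0,0],[0,-7,0,0,0,0],[0,-8,0,0,0,0],[0,-8,1,0,0,0],[0,-8,1,0,0,0]]]'
python3 -m handwheel '[[[0,-8,2,0,0,0],[0,-8,2,0,0,0],[0,-8,3,0,0,0],[0,-8,3,0,0,0],[0,0,0,0,0,0]]]'
python3 - <<'E'
from h import *
cv2.imwrite("pics/scene6.png",cv2.resize(camera("scene")["pixels"][100:300,200:440],None,fx=3,fy=3))
o=readout.get_obs();print(o["position"],o["force"])
E
```

```text
t: 10.9
position: [0.5425, 0.0372, 0.1882]
ee_rot: [0.705, 0.71, -0.0, -0.0]
force: [1.5, -0.4, -0.1]
opening: -0.0001
t: 11.52
position: [0.5102, 0.0369, 0.1779]
ee_rot: [0.705, 0.71, -0.0, -0.0]
force: [0.6, -0.2, 1.2]
opening: 0.0
[0.51066563 0.03690521 0.17813479] [ 0.72777364  0.49367404 -0.55450382]
```

View pics/scene6.png

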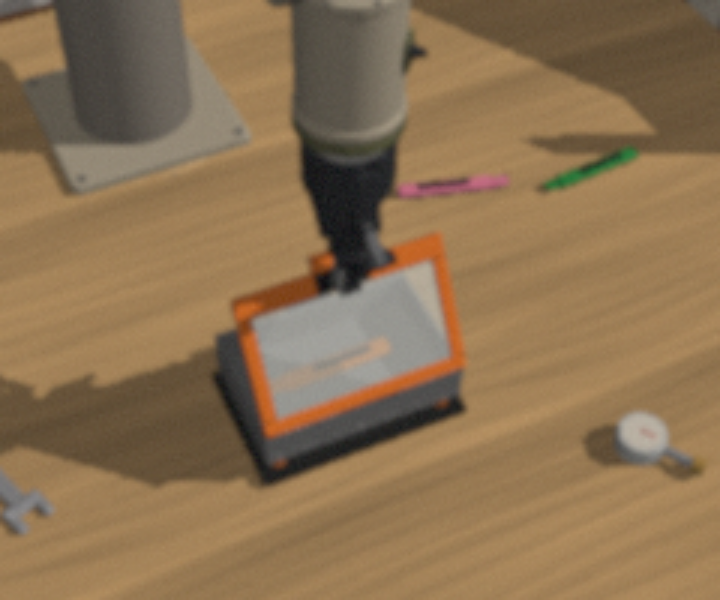

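The lid follows the fingertips and stands at about 55-60° with the pad under the fingers at about (345,275). Continuing round the arc.

```bash

python3 -m handwheel '[[[0,-7,4,0,0,0],[0,-7,5,0,0,0],[0,-7,5,0,0,0],[0,-6,5,0,0,0],[0,-6,6,0,0,0]]]'
python3 -m handwheel '[[[0,-6,6,0,0,0],[0,-6,7,0,0,0],[0,-6,7,0,0,0],[0,-6,7,0,0,0],[0,-5,7,0,0,0]]]'
python3 -m handwheel '[[[0,-6,7,0,0,0],[0,-6,7,0,0,0],[0,-6,7,0,0,0],[0,0,0,0,0,0]]]'
python3 - <<'E'
from h import *
cv2.imwrite("pics/scene7.png",cv2.resize(camera("scene")["pixels"][100:300,200:440],None,fx=3,fy=3))
o=readout.get_obs();print(o["position"],o["force"])
E
```

```text
t: 12.2
position: [0.4776, 0.0368, 0.153]
ee_rot: [0.705, 0.71, 0.0, 0.0]
force: [-0.3, 0.4, 1.1]
opening: 0.0
t: 12.82
position: [0.4486, 0.0365, 0.1188]
ee_rot: [0.705, 0.71, -0.0, -0.0]
force: [0.1, 0.3, 0.8]
opening: -0.0
t: 13.32
position: [0.4301, 0.0365, 0.0974]
ee_rot: [0.705, 0.71, -0.001, -0.001]
force: [0.7, 0.2, 0.0]
opening: -0.0
[0.43065178 0.03645367 0.09797995] [-0.84807964  0.31431749  0.76771489]
```

View pics/scene7.png

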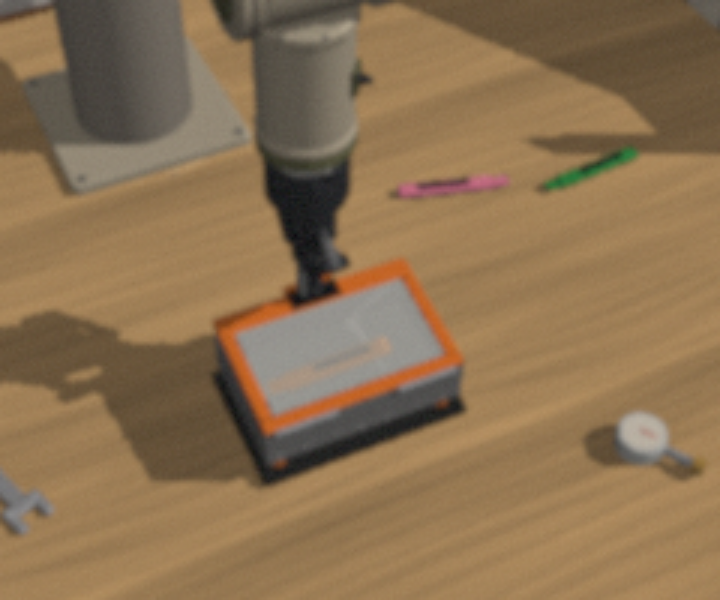

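The lid is nearly down, about 6-7° open, with the fingertips on the pad at (315,290). Now I'll press in small steps and watch the force.

```bash

for i in 1 2; do :; done
python3 -m handwheel '[[[0,0,2,0,0,0],[0,0,2,0,0,0],[0,0,2,0,0,0]]]'
python3 -m handwheel '[[[0,0,1,0,0,0],[0,0,1,0,0,0],[0,0,1,0,0,0]]]'
python3 -m handwheel '[[[0,0,1,0,0,0],[0,0,1,0,0,0]]]'
```

```text
t: 13.75
position: [0.4312, 0.0364, 0.0923]
ee_rot: [0.705, 0.71, 0.0, 0.0]
force: [-0.2, -0.7, -0.2]
opening: -0.0001
t: 14.12
position: [0.4311, 0.0365, 0.0894]
ee_rot: [0.705, 0.71, -0.0, -0.0]
force: [-1.7, 0.0, 4.5]
opening: -0.0002
t: 14.38
position: [0.4311, 0.0364, 0.0876]
ee_rot: [0.705, 0.71, -0.0, -0.0]
force: [-3.5, 0.4, 6.2]
opening: 0.0
```

```bash

python3 -m handwheel '[[[0,0,1,0,0,0],[0,0,0,0,0,0]]]'
python3 -m handwheel '[[[0,0,1,0,0,0],[0,0,0,0,0,0]]]'
python3 -m handwheel '[[[0,0,1,0,0,0],[0,0,0,0,0,0]]]'
```

```text
t: 14.62
position: [0.431, 0.0364, 0.0868]
ee_rot: [0.705, 0.71, -0.0, -0.0]
force: [-5.1, -0.8, 8.6]
opening: 0.0002
t: 14.88
position: [0.4309, 0.0364, 0.0857]
ee_rot: [0.705, 0.71, -0.0, -0.0]
force: [-4.9, 0.2, 8.7]
opening: 0.0002
t: 15.12
position: [0.4309, 0.0364, 0.0843]
ee_rot: [0.705, 0.71, -0.0, -0.0]
force: [-1.0, -0.6, 2.5]
opening: 0.0003
```

The force peaked at 8.7 N and then fell to 2.5 N, which looks like the catch clicking. I'll back off and look.

```bash

python3 -m handwheel '[[[0,0,-1,0,0,0],[0,0,-2,0,0,0],[0,0,-10,0,0,0],[0,0,-40,0,0,0],[0,-50,-50,0,0,0]]]'
python3 -m handwheel '[[[0,-50,-50,0,0,0],[0,-20,0,0,0,0],[0,0,0,0,0,0]]]'
python3 - <<'E'
from h import *
np.set_printoptions(precision=4,suppress=True)
for n in ["scene","top"]:
    c=camera(n); P=cloud(c)
    if n=="scene": cv2.imwrite("pics/scene8.png",cv2.resize(c["pixels"][140:300,220:400],None,fx=4,fy=4))
    else: cv2.imwrite("pics/top8.png",cv2.resize(c["pixels"][120:270,200:480],None,fx=2.8,fy=2.8))
    x,y,z=P[...,0],P[...,1],P[...,2]; m=(orange(c)>0)&(z>.05)&(z<.12)&(abs(y-.038)<.1)
    for a,b in [(.415,.43),(.43,.45),(.53,.55)]:
        k=m&(x>a)&(x<b); print(n,a,k.sum(),np.median(z[k]) if k.any() else None)
    k=m; A=np.c_[x[k],y[k],np.ones(k.sum())]; s=np.linalg.lstsq(A,z[k],rcond=None)[0]; print("slope",s, "pred z at .42/.55",s@[.42,.038,1],s@[.55,.038,1])
E
```

```text
t: 15.75
position: [0.387, 0.036, 0.1825]
ee_rot: [0.705, 0.709, -0.001, -0.001]
force: [0.1, 1.3, 2.1]
opening: -0.0
t: 16.12
position: [0.3228, 0.0357, 0.227]
ee_rot: [0.705, 0.71, 0.001, 0.001]
force: [0.2, -0.6, 0.1]
opening: -0.0002
scene 0.415 106 0.08029488905526655
scene 0.43 211 0.08042588049098498
scene 0.53 184 0.07772834635840437
slope [-0.022   0.0025  0.0897] pred z at .42/.55 0.08059856706460675 0.07774288526669396
top 0.415 214 0.08078679508602093
top 0.43 303 0.08098030938275524
top 0.53 254 0.07894593985820875
slope [-0.018  -0.0003  0.0887] pred z at .42/.55 0.08117483671800386 0.07883585231199665
```

View pics/scene8.png

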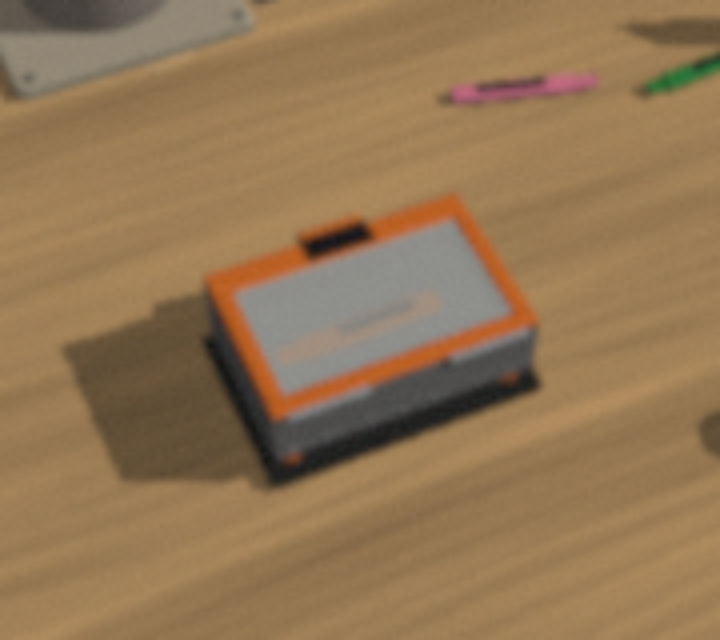

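View pics/top8.png

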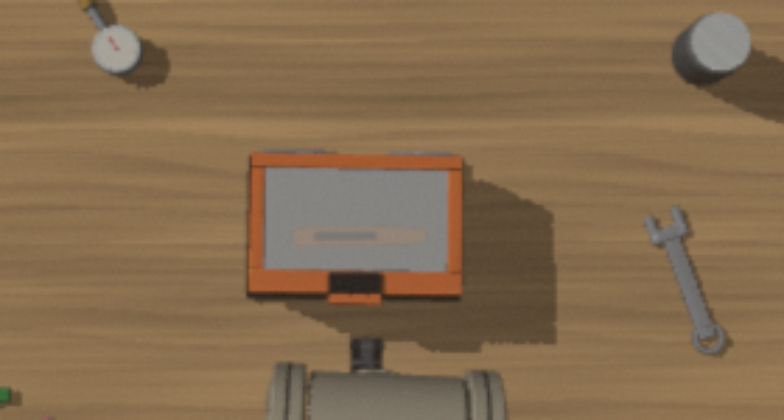

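The lid looks flat in both views, with the lever seen through the window. The fitted slope of about 0.02 rad needs checking against the bench plane for calibration tilt.

```bash

python3 - <<'E'
from h import *
np.set_printoptions(precision=4,suppress=True)
for n in ["scene","top"]*2:
    c=camera(n); P=cloud(c); x,y,z=P[...,0],P[...,1],P[...,2]
    def fit(k):
        A=np.c_[x[k],y[k],np.ones(k.sum())]
        for _ in range(3):
            s=np.linalg.lstsq(A,z[k],rcond=None)[0]; r=np.abs(A@s-z[k])<.004; kk=np.argwhere(k)[~r]; k=k.copy(); k[tuple(kk.T)]=False; A=A[r]
        return s,k.sum()
    b=(abs(z)<.012)&(x>.38)&(x<.65)&(((y>.16)&(y<.24))|((y<-.15)&(y>-.22)))
    s,nn=fit(b); print(n,"bench",s,nn,"z at case",s@[.42,.038,1],s@[.55,.038,1])
    l=(orange(c)>0)&(z>.07)&(z<.095)&(abs(y-.038)<.105)&(x>.41)&(x<.56)
    t,nn=fit(l); print("   lid",t,nn,t@[.42,.038,1],t@[.55,.038,1])
E
```

```text
scene bench [ 0.0001 -0.0005 -0.0016] 3729 z at case -0.001556276727307744 -0.001543067753132535
   lid [-0.0217  0.0011  0.0898] 747 0.08076564120393696 0.07795097440823132
top bench [-0.0017 -0.0005  0.0001] 4250 z at case -0.0006143185467146514 -0.0008333602646187823
   lid [-0.0202  0.0009  0.0898] 1031 0.08141079368095097 0.0787910897135307
scene bench [ 0.0006 -0.0003 -0.0018] 3715 z at case -0.0015898186808064178 -0.0015166987324517697
   lid [-0.0225  0.0008  0.0902] 747 0.0808223390817841 0.07789859892433897
top bench [ 0.0004  0.0001 -0.0009] 4244 z at case -0.0007294123055584747 -0.0006750414538056358
   lid [-0.0202  0.0009  0.0897] 1049 0.08130275612573322 0.07868247504554955
```

Corrected for bench tilt, the lid still shows about 0.02 rad. That is past the hump, but possibly not fully home, so I'll go back and press gently, staying below the earlier peak.

```bash

python3 -m handwheel '[[[0,40,30,0,0,0],[0,40,30,0,0,0],[0,28,40,0,0,0],[0,0,28,0,0,0],[0,0,8,0,0,0]]]'
python3 -m handwheel '[[[0,0,2,0,0,0],[0,0,2,0,0,0],[0,0,0,0,0,0]]]'
```

```text
t: 17.05
position: [0.4288, 0.0365, 0.0867]
ee_rot: [0.705, 0.71, -0.002, -0.002]
force: [-0.3, 0.6, 0.3]
opening: 0.0001
t: 17.42
position: [0.4314, 0.0364, 0.0868]
ee_rot: [0.705, 0.71, 0.001, 0.001]
force: [0.5, -0.2, 0.2]
opening: -0.0
```

```bash

for k in a; do :; done
python3 -m handwheel '[[[0,0,1,0,0,0],[0,0,0,0,0,0]]]'
python3 -m handwheel '[[[0,0,1,0,0,0],[0,0,0,0,0,0]]]'
python3 -m handwheel '[[[0,0,1,0,0,0],[0,0,0,0,0,0]]]'
python3 -m handwheel '[[[0,0,1,0,0,0],[0,0,0,0,0,0]]]'
```

```text
t: 17.68
position: [0.4309, 0.0364, 0.085]
ee_rot: [0.705, 0.71, 0.0, 0.0]
force: [0.2, 0.0, -0.1]
opening: 0.0002
t: 17.92
position: [0.4307, 0.0364, 0.0837]
ee_rot: [0.705, 0.71, 0.0, 0.0]
force: [0.2, 0.5, 0.1]
opening: 0.0002
t: 18.18
position: [0.4306, 0.0364, 0.0825]
ee_rot: [0.705, 0.71, -0.0, -0.0]
force: [-0.1, -0.9, 0.1]
opening: -0.0001
t: 18.42
position: [0.4306, 0.0364, 0.0817]
ee_rot: [0.705, 0.71, -0.0, -0.0]
force: [-0.3, -0.6, 2.3]
opening: 0.0
```

```bash

python3 -m handwheel '[[[0,0,1,0,0,0],[0,0,0,0,0,0]]]'
python3 -m handwheel '[[[0,0,1,0,0,0],[0,0,0,0,0,0]]]'
python3 -m handwheel '[[[0,0,0,0,0,0],[0,0,0,0,0,0]]]'
```

```text
t: 18.68
position: [0.4307, 0.0364, 0.0808]
ee_rot: [0.705, 0.71, -0.0, 0.0]
force: [-2.1, -0.6, 4.4]
opening: 0.0002
t: 18.92
position: [0.4307, 0.0364, 0.08]
ee_rot: [0.705, 0.71, -0.0, 0.0]
force: [-4.0, 0.3, 7.3]
opening: 0.0001
t: 19.18
position: [0.4307, 0.0364, 0.08]
ee_rot: [0.705, 0.71, -0.0, 0.0]
force: [-3.2, -0.7, 6.5]
opening: 0.0001
```

Contact is now at z≈0.082, about 6.4 mm below the load-free pad height at the hump (0.052 rad of lid travel). Stiffness is about 3 N/mm, which is just the buffers, so the lid sits against the case. I'll retract and check again.

```bash

python3 -m handwheel '[[[0,0,-2,0,0,0],[0,0,-3,0,0,0],[0,0,-15,0,0,0],[0,0,-45,0,0,0],[0,-40,-50,0,0,0]]]'
python3 -m handwheel '[[[0,-50,-40,0,0,0],[0,-20,0,0,0,0],[0,0,0,0,0,0],[0,0,0,0,0,0],[0,0,0,0,0,0]]]'
python3 - <<'E'
from h import *
np.set_printoptions(precision=4,suppress=True)
for n in ["scene","top"]:
    c=camera(n); P=cloud(c); x,y,z=P[...,0],P[...,1],P[...,2]
    k=(orange(c)>0)&(z>.07)&(z<.095)&(abs(y-.038)<.105)&(x>.41)&(x<.56)
    A=np.c_[x[k],y[k],np.ones(k.sum())]; s=np.linalg.lstsq(A,z[k],rcond=None)[0]; print(n,s,s@[.42,.038,1],s@[.55,.038,1])
    for a in np.arange(.415,.56,.015):
        q=k&(x>a)&(x<a+.015); print(round(a,3),q.sum(),np.median(z[q]).round(4),end="; ")
    print()
    cv2.imwrite(f"pics/{n}9.png",cv2.resize(c["pixels"][120:270,200:480],None,fx=2.8,fy=2.8))
w=camera("wrist"); cv2.imwrite("pics/wrist9.png",w["pixels"])
a=cv2.imread("pics/top0.png");b=camera("top")["pixels"];d=cv2.absdiff(a,b).max(2)
for nm,(u,v) in dict(gauge=(241,137),tin=(455,137),wrench=(446,220)).items(): print(nm,d[v-28:v+28,u-18:u+18].mean(), d[v-28:v+28,u-18:u+18].max())
E
```

```text
t: 19.8
position: [0.3918, 0.0361, 0.1952]
ee_rot: [0.705, 0.709, -0.0, -0.0]
force: [1.7, 0.6, 1.4]
opening: -0.0001
t: 20.42
position: [0.323, 0.0357, 0.232]
ee_rot: [0.705, 0.71, -0.001, -0.001]
force: [-1.3, -0.3, 0.1]
opening: 0.0002
scene [-0.0018  0.0017  0.0788] 0.0780898121640696 0.07786193204775058
0.415 111 0.078; 0.43 180 0.078; 0.445 33 0.078; 0.46 33 0.0778; 0.475 38 0.078; 0.49 35 0.078; 0.505 37 0.0777; 0.52 38 0.0778; 0.535 169 0.0778; 0.55 92 0.0783; 
top [ 0.0009 -0.0002  0.0782] 0.07858284833939717 0.07870489675514034
0.415 220 0.0788; 0.43 282 0.0782; 0.445 51 0.0778; 0.46 60 0.0791; 0.475 55 0.0794; 0.49 57 0.0786; 0.505 54 0.0782; 0.52 50 0.0787; 0.535 243 0.0787; 0.55 116 0.0785; 
gauge 2.6180555555555554 7
tin 2.5932539682539684 7
wrench 6.013392857142857 46
```

View pics/wrist9.png

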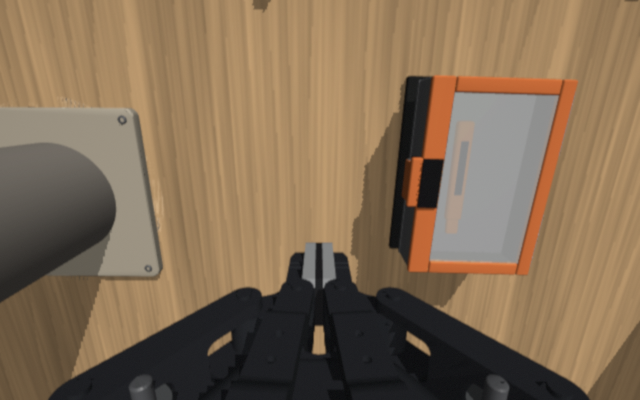

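View pics/scene9.png

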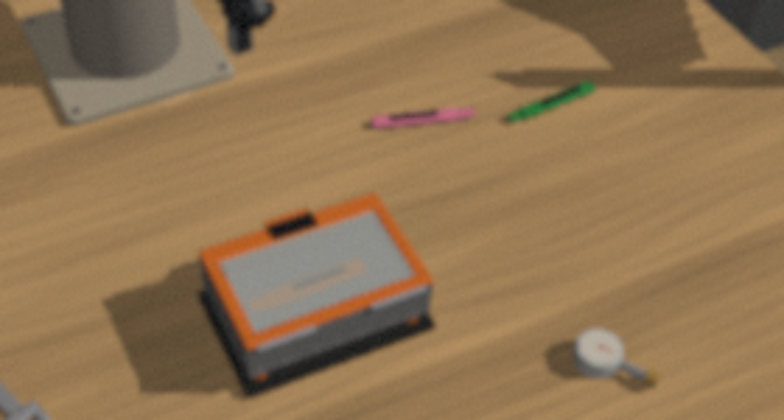

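The lid slope is now about 0 (0.001 ± 0.002 rad) in both views, so it is fully home. The wrist and scene views show the lever inside under the window and the arm well clear. Handing in.

```bash
python3 -c "
from rig import env
print(env.sign_off())"
```

```text
the job is handed in; nothing more can be done
None
```

The orange tyre lever is in the case and the lid is shut and holding by itself. I handed the job in at about 20.5 s of the 64 s allowed.

- **Catch:** on the first press the force peaked at 8.7 N and dropped to 2.5 N, as a click would. After I let go, though, the cameras still showed the lid about 0.02 rad open. I pressed again gently, to 7.3 N at most, and felt only the buffers' stiffness of about 3 N/mm.
- **Lid after release:** in both the scene and top views it was flat to within about 0.002 rad, with its top 78–79 mm above the bench in the raw depth readings. The lever is visible through the window, and the arm is well clear.
- **Bystanders:** the gauge and tin are unchanged between the first and last top pictures. The wrench patch did change somewhat in brightness. I took this to be a shadow, since the arm never went down near it, but I didn't measure the wrench's position again.

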